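Make up two lamp hardware kits

ROBOT

A 6-joint arm with a two-finger parallel gripper is mounted at the origin on the work surface. World frame = base frame: x ahead of the robot, y to its left, z up, the work surface at z = 0. Lengths are in m, angles in rad, forces in N, time in s.
With the tool pointing down it reaches from about 0.4 to 0.825 m from the base axis. Payload 7 kg.
Tool frame: the origin (TCP) lies between the finger pads; the fingertips stand r.nose_length ahead of it and the grasp point (between the pads) is the TCP (r.nose_length is the distance from the TCP to the fingertips, in m); z points along the fingers, y is the line along which they close (so a half turn about z gives the same grasp; the last joint's range is limited). The gripper opens to 85 mm and grips with 20 to 120 N. Pads are 22 mm wide; open, the fingers measure 114 mm over their backs; the gripper's body (76 mm by 85 mm) begins 54 mm behind the grasp point. The pads swing forward as they close: fully open they stand 13 mm farther back than shut.
Start: joints at [1.438, 0.359, 0.012, 0, -1.224, -0.288], TCP at [0.276, 0.616, 0.25] pointing down, gripper open.
Joint ranges: [-3.07, 3.07], [-1.43, 2.12], [-1.02, 1.25], [-3.03, 1.67], [-3.05, -0], [-3.03, 3.03]. Speed limits (rad/s): [2.39, 2.39, 3.01, 3.14, 3.14, 3.14].

INTERFACE

Orientations are given as [roll, pitch, yaw] about the fixed x, y, z axes, in that order (R = Rz(yaw) Ry(pitch) Rx(roll)).
In Python, from workcell import r gives the robot as it stands.
- The arm moves only by the shell command python3 -m handwheel 'ROWS' [FORCE]. ROWS is a JSON object whose one key "moves" holds a list of rows, each a list of 5 numbers: the shift along the world's x, y, z in m, then the turn about the world's z in degrees, then the finger opening in m, from 0 to 0.0854. A call has 1 to 12 rows; each row shifts and turns the commanded pose from where the row before left it; what a row does not reach is not made up. A row lasts 1/10 s, in which the tool goes at most 50 mm and 8.59 degrees, less where a joint would pass 70% of its speed; a pose out of reach is approached as far as the arm can. A call is refused whole if a number of a shift passes 0.05 or a number of a turn 8.59, either way. A call with a gripper value outside its range is refused whole. The fingers move at their own pace and stop on an object; FORCE is the grip in N (left out, the last holds). Time passes only in rows, so rows that do not move let the fingers close. It gives the time, the measured TCP pose, the force, the opening and the grip force at its end, in the units of the state.
- r.get_obs(): the state, without advancing time (a new reading comes with each control period).
- r.get_image(name): name is "scene" or "top" or "wrist"; returns the picture (480x640x3 uint8, red, green, blue); there is no depth.
- r.camera_info(name): a dict with "intrinsics" (3x3 intrinsics, pixels), "k1" (the pictures are not rectified: a ray, as slopes to the right and down, at radius r is drawn at 1 + k1 r^2 times it, then the intrinsics apply), "world_to_cam" (4x4, takes a point from world to camera coordinates). Camera axes: x right, y down, z forward; pixel columns grow to the right and rows downward; lengths in m; the calibration is good to about 2 mm. A picture is of the moment at which its call begins: read the wrist's pose just before it. camera_info takes no time and is no camera call; for the wrist camera it gives the pose at the moment of the call.
- r.job_done(): hands the job in; it is judged then, once.
The state is a dict: "time": time; "q": joint angles; "qd": joint speeds; "joint_efforts": joint torques, N m; "ee_pos": TCP position; "tool_rot": TCP orientation; "wrist_force": force on the tool from outside, world axes, zero at the start; "torque": the same for the moment, N m; "finger_gap": opening from 0.0 (shut) to 1.0 (fully open); "finger_force": force on a finger pad.
Only numpy, scipy, OpenCV 4.12 (cv2) and the standard library are available. Lean on these libraries where they do the work, as an engineer would, in place of code of your own. Each camera call takes 0.05 s, during which the arm holds its last target. There are 200 camera calls.

TASK

Make up the two lamp kits from the stock on the bench, one part upright in each compartment: in the blue tray the black lampholder in the cork-lined end compartment, the grey hinge foot in the middle one and the brown walnut knob at the other end; in the yellow tray the white porcelain lampholder in the cork-lined compartment and the brass ceiling cap in the other. The porcelain is brittle, so set it down and do not drop it; leave the red lampholder and the green knob standing where they are.

Things in the scene. Friction and masses are not known exactly. Their poses are not given: they have to be found in the camera images.
- black_holder: Black ribbed lampholder: foot 42 across and 14 high, above it a body 36 across up to the flat top at 50; dark metal contact on top. All sizes in mm. Origin: centre of its underside, z up; round about z. Loose, stands upright. About 90 g.
- porcelain_holder: White porcelain ribbed lampholder: foot 42 across and 14 high, above it a body 36 across up to the flat top at 50; dark metal contact on top. All sizes in mm. Origin: centre of its underside, z up; round about z. Loose, stands upright. About 90 g, brittle.
- red_holder: Red ribbed lampholder: foot 42 across and 14 high, above it a body 36 across up to the flat top at 50; dark metal contact on top. All sizes in mm. Origin: centre of its underside, z up; round about z. Loose, stands upright. Spare; stays in the stock.
- walnut_knob: Brown walnut knob: a plain upright round 44 across and 44 high, straight-sided from 3 to 36, then rounded in to the top; one thin dark line round it. All sizes in mm. Origin: centre of its underside, z up; round about z. Loose, stands upright. About 60 g.
- green_knob: Green painted wooden knob, otherwise the same as the walnut one (44 across, 44 high). All sizes in mm. Origin: centre of its underside, z up; round about z. Loose, stands upright. Spare; stays in the stock.
- brass_cap: Brass ceiling cap: round flange 54 across and 6 high, sloping in to a neck 30 across from height 15 up to the flat top at 46. All sizes in mm. Origin: centre of its underside, z up; round about z. Loose, stands upright. About 140 g.
- bracket: Grey painted hinge foot with an arched top: base plate 50 (x) by 36 (y), 6 high; above it an upright cheek 44 (x) by 26 (y) whose top is a half round about a y axis (centre at height 26), highest point 48 at x = 0; brass bolt heads show 1 proud of its two flat faces at height 30. Grip it across the flat faces (along y). Origin: centre of its underside, z up. Loose, any yaw. About 180 g.
- blue_tray: Blue kit tray, fixed to the bench: 84 (x) by 244 (y), walls and dividers 4 thick and 14 high, floor 5 thick everywhere, cork included. Three square compartments, 76 inside, in a row along y, centres at y = +80 (the one lined with cork), 0 and -80. Origin: centre of the underside; z up.
- yellow_tray: Yellow kit tray, fixed to the bench: 84 (x) by 164 (y), walls and divider 4 thick and 14 high, floor 5 thick everywhere, cork included. Two square compartments, 76 inside, in a row along y, centres at y = -40 (the one lined with cork) and +40. Origin: centre of the underside; z up.

How it is judged:
At the end, for the whole second after the job is handed in: Each of the five parts stands upright (0.1 rad) on the floor of its compartment (underside at most 9 mm above the tray's), its middle within 22 mm of the compartment's along both tray axes, released and at rest; red lampholder and green knob upright, within 30 mm of their start (x of black_holder in the frame of blue_tray between -0.022 and 0.022 m and y of black_holder in the frame of blue_tray between 0.058 and 0.102 m and z of black_holder in the frame of blue_tray between 0 and 0.009 m and angle between each of black_holder, bracket, walnut_knob, porcelain_holder, brass_cap, red_holder, green_knob's own z axis and vertical below 0.1 rad and linear speed of each of black_holder, bracket, walnut_knob, porcelain_holder, brass_cap below 0.02 m/s and angular speed of each of black_holder, bracket, walnut_knob, porcelain_holder, brass_cap below 0.2 rad/s and x of bracket in the frame of blue_tray between -0.022 and 0.022 m and y of bracket in the frame of blue_tray between -0.022 and 0.022 m and z of bracket in the frame of blue_tray between 0 and 0.009 m and x of walnut_knob in the frame of blue_tray between -0.022 and 0.022 m and y of walnut_knob in the frame of blue_tray between -0.102 and -0.058 m and z of walnut_knob in the frame of blue_tray between 0 and 0.009 m and x of porcelain_holder in the frame of yellow_tray between -0.022 and 0.022 m and y of porcelain_holder in the frame of yellow_tray between -0.062 and -0.018 m and z of porcelain_holder in the frame of yellow_tray between 0 and 0.009 m and x of brass_cap in the frame of yellow_tray between -0.022 and 0.022 m and y of brass_cap in the frame of yellow_tray between 0.018 and 0.062 m and z of brass_cap in the frame of yellow_tray between 0 and 0.009 m and distance of each of red_holder, green_knob from where it was at the start of the episode below 0.03 m); the robot touches nothing.
It fails at once if the porcelain lampholder is dropped (moves at over 0.5 m/s with no finger on it) (linear speed of porcelain_holder above 0.5 m/s and contact force between porcelain_holder and the fingers below 0.05 N).
It fails at once if the red lampholder is moved by more than 30 mm (distance of red_holder from where it was at the start of the episode above 0.03 m).
It fails at once if the green knob is moved by more than 30 mm (distance of green_knob from where it was at the start of the episode above 0.03 m).
It also fails if it takes over 106 s, if anything falls off the work surface, if the arm or the gripper's body presses on something with over 40 N, if the wrist force passes 120 N, or if a joint passes its speed limit or range.

## Working session

There is one attempt and no reset: what is moved stays moved. The work goes in short steps, Python scripts to look and compute and a shell command to move; the robot and the scene stay as the last step left them, time stands still between calls to the robot, and variables do not carry over. Pictures are saved under pics/ and viewed, at most 14 in all, crops included, and the job is handed in when it is done.

```bash
mkdir -p pics; ls; python3 - <<'E'
from workcell import r
import cv2
for n in("scene","top"):
    cv2.imwrite(f"pics/{n}0.png",r.get_image(n)[:,:,::-1])
o=r.get_obs();print(o,r.nose_length)
for n in("scene","top"):print(r.camera_info(n))
E
```

```text
pics
{'time': 0.1, 'q': array([ 1.43809552e+00,  3.59317696e-01,  1.11738980e-02, -3.16452380e-04,
       -1.22409820e+00, -2.88134079e-01]), 'qd': array([-0.00026185, -0.00091267,  0.00280172,  0.00301889, -0.00117185,
       -0.00023778]), 'joint_efforts': array([-2.73397360e-03, -5.84764874e+01,  2.94110191e+01,  6.95464522e+00,
       -3.10944139e-03,  9.30020008e-07]), 'ee_pos': array([0.2755882 , 0.6157486 , 0.24946454]), 'tool_rot': array([ 3.14012203e+00, -1.25607734e-04, -4.20942533e-01]), 'wrist_force': array([-1.05083886,  0.35592023,  0.13967624]), 'torque': array([ 0.07249051,  0.01135967, -0.02129807]), 'finger_force': 0.0, 'finger_gap': 1.0005655727791352} 0.019
{'intrinsics': array([[490.90203858,   0.        , 326.38178494],
       [  0.        , 490.90203858, 234.94082084],
       [  0.        ,   0.        ,   1.        ]]), 'k1': -0.04213909433593988, 'world_to_cam': array([[-0.13507274,  0.99082552,  0.00448817,  0.05370237],
       [ 0.76645341,  0.10735408, -0.63326477, -0.3364256 ],
       [-0.62793672, -0.08209683, -0.77392221,  1.29236323],
       [ 0.        ,  0.        ,  0.        ,  1.        ]])}
{'intrinsics': array([[574.56536206,   0.        , 322.33277389],
       [  0.        , 574.56536206, 230.14648754],
       [  0.        ,   0.        ,   1.        ]]), 'k1': -0.004014348308733123, 'world_to_cam': array([[-2.94105247e-02, -9.99567192e-01, -6.71225196e-04,
         1.43013183e-02],
       [-9.93308765e-01,  2.93013964e-02, -1.11710010e-01,
         5.06233117e-01],
       [ 1.11681329e-01, -2.61871614e-03, -9.93740622e-01,
         1.15426812e+00],
       [ 0.00000000e+00,  0.00000000e+00,  0.00000000e+00,
         1.00000000e+00]])}
```

View pics/top0.png

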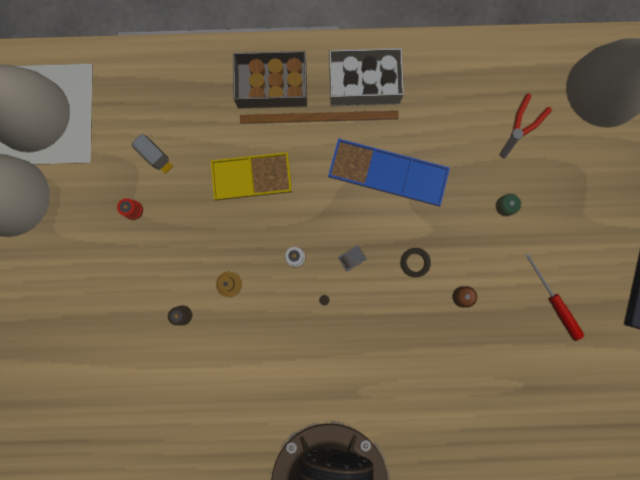

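View pics/scene0.png

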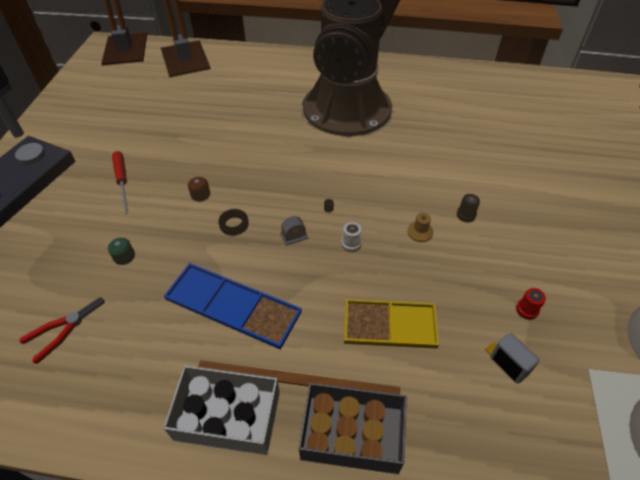

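Top view: the yellow tray is at (250,176) with cork on the right, and the blue tray at (388,172) with cork on the left. The parts are black (180,315), brass (228,284), porcelain (295,257), bracket (352,258), walnut (465,296), red (130,209) and green (509,204). I'll fit the silhouettes in both views.

```bash
cat > fit.py <<'E'
import numpy as np,cv2
from scipy.optimize import minimize
from workcell import r
def project(info,P):
    W=info["world_to_cam"];c=P@W[:3,:3].T+W[:3,3]
    s=c[:,:2]/c[:,2:];s=s*(1+info["k1"]*(s**2).sum(1,keepdims=True))
    K=info["intrinsics"];return s@K[:2,:2].T+K[:2,2]
def rnd(prof):
    a=np.linspace(0,2*np.pi,48,endpoint=False)
    return [np.c_[R*np.cos(a),R*np.sin(a),0*a+z] for R,z in prof]
def box(x,y,z0,z1): return np.array([[i*x/2,j*y/2,z] for i in(-1,1) for j in(-1,1) for z in(z0,z1)])
def pair(rings): return [np.vstack(rings[i:i+2]) for i in range(len(rings)-1)]
H=pair(rnd([(.021,0),(.021,.014)]))+pair(rnd([(.018,.014),(.018,.05)]))
Kn=[np.vstack(rnd([(.022,.003),(.022,.036),(.013,.044)]))]
C=pair(rnd([(.027,0),(.027,.006),(.015,.015),(.015,.046)]))
a=np.linspace(0,np.pi,20)
Br=[box(.05,.036,0,.006),np.vstack([np.c_[.022*np.cos(a),0*a+s*.013,.026+.022*np.sin(a)] for s in(-1,1)]+[box(.044,.026,0,.01)])]
BT=[box(.084,.244,0,.014)];YT=[box(.084,.164,0,.014)]
S=4
def sil(info,parts,x,y,yaw,off,shape):
    m=np.zeros(shape,np.uint8);c,s=np.cos(yaw),np.sin(yaw);R=np.array([[c,-s,0],[s,c,0],[0,0,1]])
    for P in parts:
        u=(project(info,P@R.T+[x,y,0])+.5-off)*S*16-8
        cv2.fillConvexPoly(m,cv2.convexHull(np.round(u).astype(np.int32)),1,cv2.LINE_8,4)
    return m
def mask(img,rect):
    x,y,w,h=rect;p=10
    im=cv2.resize(img[y-p:y+h+p,x-p:x+w+p,::-1],None,fx=S,fy=S,interpolation=cv2.INTER_CUBIC)
    m=np.zeros(im.shape[:2],np.uint8)
    cv2.grabCut(im,m,(p*S,p*S,w*S,h*S),np.zeros((1,65)),np.zeros((1,65)),6,cv2.GC_INIT_WITH_RECT)
    m=((m==1)|(m==3)).astype(np.uint8)
    m=cv2.morphologyEx(m,cv2.MORPH_OPEN,np.ones((5,5)))
    cs,_=cv2.findContours(m,cv2.RETR_EXTERNAL,cv2.CHAIN_APPROX_NONE);k=max(cs,key=cv2.contourArea)
    m[:]=0;cv2.drawContours(m,[k],-1,1,-1);return m,np.array([x-p,y-p]),im
def fit(views,parts,x0,yaw=None):
    # views: list of (info,mask,off)
    def f(v):
        t=0
        for i,m,o in views:
            q=sil(i,parts,v[0]/100,v[1]/100,v[2]/2 if yaw is not None else 0,o,m.shape)
            t+=1-(m&q).sum()/(m|q).sum()
        return t/len(views)
    n=3 if yaw is not None else 2
    s=np.array([x0[0]*100,x0[1]*100]+([yaw*2] if n==3 else []))
    sim=np.vstack([s]+[s+d for d in np.eye(n)*.6])
    b=minimize(f,s,method="Nelder-Mead",options=dict(initial_simplex=sim,xatol=.005,fatol=1e-4))
    return b.x*([.01,.01,.5][:n]),b.fun
def unproj(info,u,z):
    g=lambda v:project(info,np.array([[v[0],v[1],z]]))[0]-u
    from scipy.optimize import fsolve
    return fsolve(g,[.5,0])
E
cat > m.py <<'E'
from fit import *
T=cv2.imread("pics/top0.png")[:,:,::-1];Sc=cv2.imread("pics/scene0.png")[:,:,::-1]
it,isn=r.camera_info("top"),r.camera_info("scene")
D=dict(black=(H,(164,300,32,30),(454,190,28,34)),porc=(H,(282,243,26,28),(338,218,28,36)),red=(H,(113,194,34,30),(514,285,34,36)),
 brass=(C,(213,269,32,31),(404,208,33,36)),walnut=(Kn,(450,283,30,28),(185,173,28,30)),green=(Kn,(494,190,30,28),(105,234,31,32)),
 bracket=(Br,(336,243,33,30),(277,213,34,34)),
 blue=(BT,(324,136,128,74),(160,262,145,86)),yellow=(YT,(207,149,88,54),(340,295,102,56)))
rows=[]
for n,(P,a,b) in D.items():
    vs=[];x0=unproj(it,np.array([a[0]+a[2]/2,a[1]+a[3]/2]),.02);ims=[]
    for info,img,rc in((it,T,a),(isn,Sc,b)):
        m,o,im=mask(img,rc);vs.append((info,m,o));ims.append(im)
    for y0 in ([None] if n not in("bracket","blue","yellow") else [-.3,.5] if n=="bracket" else [-.25] if n=="blue" else [.1]):
        p,e=fit(vs,P,x0,y0);print(n,np.round(p,4),round(e,3),"r",round(np.hypot(*p[:2]),3), [np.round(fit([v],P,x0,y0)[0][:2]-p[:2],4) for v in vs])
    t=[]
    for (i,m,o),im in zip(vs,ims):
        q=sil(i,P,p[0],p[1],p[2] if len(p)>2 else 0,o,m.shape);im=im.copy()
        for k,c in((m,(0,255,0)),(q,(255,0,255))):
            cs,_=cv2.findContours(k,0,1);cv2.drawContours(im,cs,-1,c,1)
        t.append(cv2.resize(im,(150,150)))
    rows.append(np.hstack(t))
rows.append(rows[-1]*0)
cv2.imwrite("pics/ov.png",np.vstack([np.hstack(rows[i:i+2]) for i in range(0,8,2)]+[np.hstack(rows[8:10])])[:, :])
E
python3 m.py; python3 -c "
import cv2;i=cv2.imread('pics/ov.png');print(i.shape);cv2.imwrite('pics/ov.png',cv2.hconcat([i[:450],cv2.copyMakeBorder(i[450:],0,150,0,0,0)])[:, :900][:, :] if 0 else cv2.resize(i,(480,600)))"
```

```text
black [0.3416 0.2953] 0.059 r 0.452 [array([-0.0006,  0.0001]), array([ 0.0008, -0.0002])]
porc [0.4553 0.0585] 0.041 r 0.459 [array([0.0001, 0.0001]), array([-0.0004, -0.0003])]
red [0.5648 0.3985] 0.066 r 0.691 [array([-0.0006,  0.0002]), array([-0.0004, -0.0002])]
brass [0.4025 0.1974] 0.048 r 0.448 [array([-0.0003,  0.0001]), array([ 0.0009, -0.0001])]
walnut [ 0.3626 -0.2869] 0.05 r 0.462 [array([-0.0001,  0.0003]), array([ 0.001 , -0.0003])]
green [ 0.5499 -0.3888] 0.06 r 0.673 [array([-0.0003,  0.0002]), array([0.0011, 0.0002])]
bracket [ 0.4495 -0.061  -1.0441] 0.059 r 0.454 [array([-0.0006,  0.0003]), array([ 0.0001, -0.0005])]
bracket [ 0.449  -0.0613  2.1134] 0.058 r 0.453 [array([0.0002, 0.0006]), array([-0.0006, -0.0013])]
blue [ 0.6286 -0.1448 -0.2959] 0.024 r 0.645 [array([ 0.0002, -0.    ]), array([-0.0002, -0.0003])]
yellow [0.6295 0.1471 0.0819] 0.037 r 0.646 [array([-0.0003, -0.0001]), array([ 0.0008, -0.    ])]
(750, 600, 3)
```

View pics/ov.png

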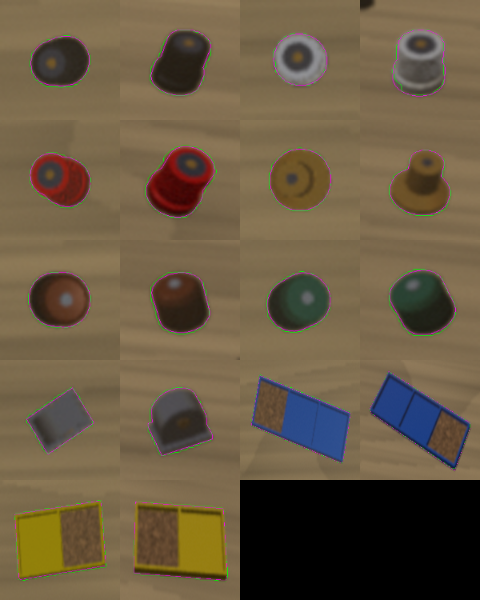

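```bash
python3 -m handwheel '{"moves":[[0.008,-0.04,-0.016,0,0.07],[0.008,-0.04,-0.016,0,0.07],[0.008,-0.04,-0.016,0,0.07],[0.008,-0.04,-0.016,0,0.07],[0.008,-0.04,-0.016,0,0.07],[0.008,-0.04,-0.016,0,0.07],[0.009,-0.04,-0.016,0,0.07],[0.009,-0.04,-0.016,0,0.07],[0,0,0,0,0.07]]}' 40
```

```text
time: 1.0
ee_pos: [0.3405, 0.2902, 0.12]
tool_rot: [3.136, 0.001, -0.424]
wrist_force: [-0.3, 1.4, -0.4]
finger_gap: 0.821
finger_force: 0.0
```

```bash
python3 -m handwheel '{"moves":[[0.001,0,0,0,0.07],[0,0,-0.03,0,0.07],[0,0,-0.02,0,0.07]]}'
```

```text
time: 1.3
ee_pos: [0.343, 0.2974, 0.072]
tool_rot: [-3.14, 0.0, -0.42]
wrist_force: [-0.1, 0.1, -0.2]
finger_gap: 0.821
finger_force: 0.0
```

```bash
python3 -m handwheel '{"moves":[[-0.001,-0.001,-0.025,0,0.07],[0,0,-0.012,0,0.07],[0,0,0,0,0.03],[0,0,0,0,0.03],[0,0,0,0,0.03],[0,0,0,0,0.03],[0,0,0,0,0.03]]}' 40; python3 - <<'E'
from workcell import r
import cv2
cv2.imwrite("pics/w1.png",r.get_image("wrist")[:,:,::-1])
E
```

```text
time: 2.0
ee_pos: [0.342, 0.2959, 0.0361]
tool_rot: [-3.14, -0.0, -0.421]
wrist_force: [-0.7, 1.6, 4.1]
finger_gap: 0.403
finger_force: 39.9
```

View pics/w1.png

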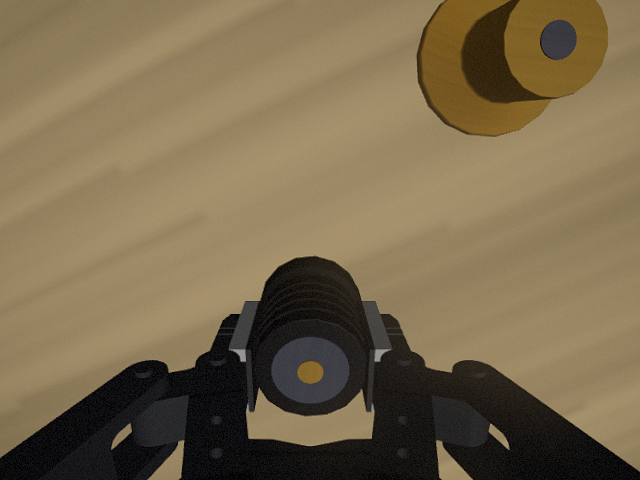

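The wrist view shows the black holder held squarely between the pads at (310,370).

```bash
python3 -m handwheel '{"moves":[[0,0,0.03,0,0.03],[0,0,0.03,0,0.03],[0.02,-0.024,0.03,0,0.03],[0.029,-0.034,0,0,0.03],[0.029,-0.034,0,0,0.03],[0.029,-0.034,0,0,0.03],[0.029,-0.034,0,0,0.03],[0.029,-0.034,0,0,0.03],[0.029,-0.034,0,0,0.03],[0.029,-0.034,0,0,0.03],[0.029,-0.034,0,0,0.03],[0.029,-0.034,0,0,0.03]]}'; python3 -m handwheel '{"moves":[[0.029,-0.034,0,0,0.03],[0,0,-0.02,0,0.03],[0,0,-0.02,0,0.03],[0,0,0,0,0.03]]}'
```

```text
time: 3.25
ee_pos: [0.6235, -0.0367, 0.1253]
tool_rot: [-3.142, 0.0, -0.421]
wrist_force: [0.6, 1.6, -1.3]
finger_gap: 0.398
finger_force: 40.2
time: 3.65
ee_pos: [0.6494, -0.0697, 0.082]
tool_rot: [3.139, 0.005, -0.423]
wrist_force: [-1.1, -0.5, -1.4]
finger_gap: 0.406
finger_force: 40.2
```

```bash
python3 -m handwheel '{"moves":[[0.001,0.001,-0.02,0,0.03],[0,0,-0.01,0,0.03],[0,0,-0.006,0,0.03],[0,0,-0.003,0,0.03],[0,0,0,0,0.03]]}'
```

```text
time: 4.15
ee_pos: [0.6528, -0.0678, 0.0465]
tool_rot: [3.142, -0.0, -0.42]
wrist_force: [0.6, -0.1, -0.6]
finger_gap: 0.4
finger_force: 40.2
```

```bash
python3 -m handwheel '{"moves":[[0,0,-0.003,0,0.03],[0,0,-0.002,0,0.03],[0,0,0,0,0.03]]}';  python3 -m handwheel '{"moves":[[0,0,0,0,0.06],[0,0,0,0,0.06],[0,0,0,0,0.06],[0,0,0,0,0.06],[0,0,0.03,0,0.06],[0,0,0.04,0,0.06],[0,0,0.02,0,0.06]]}'
```

```text
time: 4.45
ee_pos: [0.6527, -0.0679, 0.0413]
tool_rot: [-3.142, 0.0, -0.421]
wrist_force: [-0.1, -0.2, -1.4]
finger_gap: 0.4
finger_force: 40.2
time: 5.15
ee_pos: [0.6541, -0.068, 0.1347]
tool_rot: [-3.14, -0.003, -0.42]
wrist_force: [0.4, 0.1, -0.2]
finger_gap: 0.702
finger_force: 0.0
```

```bash
python3 -m handwheel '{"moves":[[-0.033,0.021,0,0,0.07],[-0.033,0.021,0,0,0.07],[-0.033,0.021,0,0,0.07],[-0.033,0.021,0,0,0.07],[-0.033,0.021,0,0,0.07],[-0.033,0.021,0,0,0.07],[0,0,-0.02,0,0.07],[0,0,-0.01,0,0.07],[0,0,0,0,0.07]]}'
```

```text
time: 6.05
ee_pos: [0.4543, 0.0578, 0.1003]
tool_rot: [3.14, 0.001, -0.421]
wrist_force: [0.1, -0.5, 0.0]
finger_gap: 0.819
finger_force: 0.0
```

```bash
python3 -m handwheel '{"moves":[[0.001,0.001,-0.03,0,0.07],[0,0,-0.02,0,0.07],[0,0,-0.01,0,0.07],[0,0,-0.004,0,0.07],[0,0,0,0,0.07],[0,0,0,0,0.03],[0,0,0,0,0.03],[0,0,0,0,0.03],[0,0,0,0,0.03],[0,0,0,0,0.03]]}'
```

```text
time: 7.05
ee_pos: [0.4562, 0.0593, 0.0382]
tool_rot: [-3.14, -0.001, -0.42]
wrist_force: [-0.1, -0.9, 5.7]
finger_gap: 0.402
finger_force: 39.4
```

```bash
python3 -m handwheel '{"moves":[[0,0,0.03,0,0.03],[0,0,0.03,0,0.03],[0.016,0.003,0.03,0,0.03],[0.032,0.009,0,0,0.03],[0.032,0.009,0,0,0.03],[0.032,0.009,0,0,0.03],[0.032,0.009,0,0,0.03],[0.032,0.009,0,0,0.03],[0,0,-0.02,0,0.03],[0,0,-0.02,0,0.03],[0,0,0,0,0.03]]}'
```

```text
time: 8.15
ee_pos: [0.6298, 0.1064, 0.0844]
tool_rot: [3.138, 0.004, -0.422]
wrist_force: [-1.7, 0.4, -1.3]
finger_gap: 0.401
finger_force: 40.2
```

```bash
python3 -m handwheel '{"moves":[[0.001,0,-0.02,0,0.03],[0,0,-0.01,0,0.03],[0,0,-0.006,0,0.03],[0,0,0,0,0.03],[0,0,0,0,0.03]]}'
```

```text
time: 8.65
ee_pos: [0.6331, 0.1072, 0.0521]
tool_rot: [-3.141, -0.001, -0.421]
wrist_force: [0.2, 0.9, -1.1]
finger_gap: 0.399
finger_force: 40.2
```

```bash
python3 -m handwheel '{"moves":[[0,0,-0.004,0,0.03],[0,0,-0.003,0,0.03],[0,0,-0.002,0,0.03],[0,0,0,0,0.03],[0,0,0,0,0.03]]}'
```

```text
time: 9.15
ee_pos: [0.6328, 0.1071, 0.0433]
tool_rot: [-3.141, -0.0, -0.42]
wrist_force: [-3.4, 0.3, 6.8]
finger_gap: 0.403
finger_force: 41.0
```

Contact (6.8 N up): it is down on the floor, so I release, rise and go to the brass cap.

```bash
python3 -m handwheel '{"moves":[[0,0,0,0,0.06],[0,0,0,0,0.06],[0,0,0,0,0.06],[0,0,0,0,0.06],[0,0,0.03,0,0.06],[0,0,0.04,0,0.06],[0,0,0.02,0,0.06]]}'; python3 -m handwheel '{"moves":[[-0.038,0.015,0,0,0.075],[-0.038,0.015,0,0,0.075],[-0.038,0.015,0,0,0.075],[-0.038,0.015,0,0,0.075],[-0.038,0.015,0,0,0.075],[-0.04,0.015,0,0,0.075],[0,0,-0.02,0,0.075],[0,0,-0.01,0,0.075],[0,0,0,0,0.075]]}'
```

```text
time: 9.85
ee_pos: [0.634, 0.1074, 0.1354]
tool_rot: [-3.14, -0.003, -0.42]
wrist_force: [1.3, 0.1, 0.2]
finger_gap: 0.707
finger_force: 0.0
time: 10.75
ee_pos: [0.4024, 0.1965, 0.1012]
tool_rot: [3.139, 0.001, -0.421]
wrist_force: [-0.3, -0.4, 1.0]
finger_gap: 0.877
finger_force: 0.0
```

```bash
python3 -m handwheel '{"moves":[[0,0.001,-0.03,0,0.07],[0,0,-0.02,0,0.07],[0,0,-0.01,0,0.07],[0,0,-0.003,0,0.07],[0,0,0,0,0.07],[0,0,0,0,0.025],[0,0,0,0,0.025],[0,0,0,0,0.025],[0,0,0,0,0.025],[0,0,0,0,0.025]]}'
```

```text
time: 11.75
ee_pos: [0.4031, 0.1985, 0.0401]
tool_rot: [-3.14, -0.001, -0.42]
wrist_force: [-0.1, -1.3, 5.5]
finger_gap: 0.333
finger_force: 39.1
```

```bash
python3 -m handwheel '{"moves":[[0,0,0.03,0,0.025],[0,0,0.03,0,0.025],[0.014,0,0.03,0,0.025],[0.035,-0.002,0,0,0.025],[0.035,-0.002,0,0,0.025],[0.035,-0.002,0,0,0.025],[0.035,-0.002,0,0,0.025],[0.035,-0.002,0,0,0.025],[0.034,-0.001,0,0,0.025],[0,0,-0.02,0,0.025],[0,0,-0.02,0,0.025],[0,0,0,0,0.025]]}'; python3 -m handwheel '{"moves":[[0,0,-0.02,0,0.025],[0,0,-0.01,0,0.025],[0,0,-0.005,0,0.025],[0,0,0,0,0.025],[0,0,0,0,0.025]]}'
```

```text
time: 12.95
ee_pos: [0.6238, 0.1859, 0.0863]
tool_rot: [3.137, 0.004, -0.422]
wrist_force: [-0.6, 0.5, -1.3]
finger_gap: 0.331
finger_force: 39.8
time: 13.45
ee_pos: [0.6261, 0.1873, 0.0551]
tool_rot: [-3.141, -0.001, -0.42]
wrist_force: [0.3, -0.1, -0.8]
finger_gap: 0.327
finger_force: 39.8
```

```bash
python3 -m handwheel '{"moves":[[0,0,-0.005,0,0.025],[0,0,-0.003,0,0.025],[0,0,-0.002,0,0.025],[0,0,0,0,0.025],[0,0,0,0,0.025]]}'; python3 -m handwheel '{"moves":[[0,0,0,0,0.055],[0,0,0,0,0.055],[0,0,0,0,0.055],[0,0,0,0,0.055],[0,0,0.03,0,0.055],[0,0,0.04,0,0.055],[0,0,0.02,0,0.055]]}'; python3 -m handwheel '{"moves":[[-0.022,-0.031,0,-4.4,0.065],[-0.022,-0.031,0,-4.4,0.065],[-0.022,-0.031,0,-4.4,0.065],[-0.022,-0.031,0,-4.4,0.065],[-0.022,-0.031,0,-4.4,0.065],[-0.022,-0.031,0,-4.4,0.065],[-0.022,-0.031,0,-4.4,0.065],[-0.023,-0.031,0,-4.4,0.065],[0,0,-0.02,0,0.065],[0,0,-0.01,0,0.065],[0,0,0,0,0.065]]}'
```

```text
time: 13.95
ee_pos: [0.6257, 0.1871, 0.0452]
tool_rot: [-3.142, -0.0, -0.42]
wrist_force: [-4.1, 0.1, 5.9]
finger_gap: 0.335
finger_force: 40.6
time: 14.65
ee_pos: [0.627, 0.1876, 0.1375]
tool_rot: [-3.139, -0.003, -0.42]
wrist_force: [0.3, 0.6, 0.1]
finger_gap: 0.641
finger_force: 0.0
time: 15.75
ee_pos: [0.4482, -0.061, 0.1032]
tool_rot: [3.139, 0.001, -1.035]
wrist_force: [0.7, -0.2, 0.1]
finger_gap: 0.761
finger_force: 0.0
```

```bash
python3 -m handwheel '{"moves":[[0,0,-0.03,0,0.065],[0,0,-0.02,0,0.065],[0,0,-0.014,0,0.065],[0,0,-0.006,0,0.065],[0,0,0,0,0.065],[0,0,0,0,0.02],[0,0,0,0,0.02],[0,0,0,0,0.02],[0,0,0,0,0.02],[0,0,0,0,0.02]]}' 60
```

```text
time: 16.75
ee_pos: [0.4494, -0.0607, 0.0352]
tool_rot: [-3.14, -0.001, -1.035]
wrist_force: [-1.4, 1.3, 6.1]
finger_gap: 0.295
finger_force: 59.3
```

```bash
python3 - <<'E'
from workcell import r
import cv2
a=r.get_image("wrist");b=r.get_image("top")
cv2.imwrite("pics/w2.png",cv2.hconcat([cv2.resize(a,(400,300)),cv2.resize(b[120:300,180:480],(400,300))])[:,:,::-1])
E
```

```text
(no output)
```

View pics/w2.png

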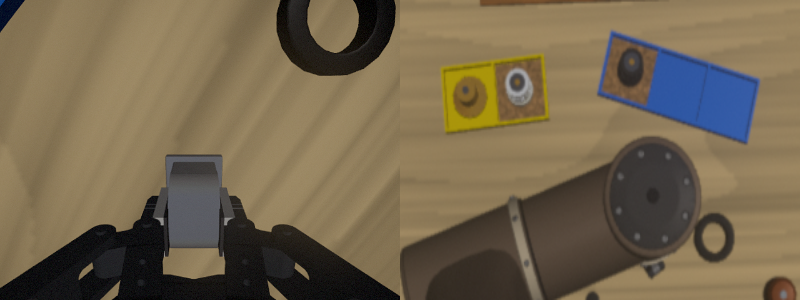

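The bracket is gripped square at (194,205) in the left panel. In the right panel black, porcelain and brass stand in their compartments at (630,65), (518,85) and (468,95).

```bash
python3 -m handwheel '{"moves":[[0,0,0.03,0,0.02],[0,0,0.03,0,0.02],[0.014,-0.009,0.035,0,0.02],[0.033,-0.015,0,0,0.02],[0.033,-0.015,0,0,0.02],[0.033,-0.015,0,0,0.02],[0.033,-0.015,0,0,0.02],[0.033,-0.015,0,0,0.02],[0,0,-0.02,0,0.02],[0,0,-0.02,0,0.02],[0,0,0,0,0.02],[0,0,0,0,0.02]]}'; python3 -m handwheel '{"moves":[[0,0,-0.02,0,0.02],[0,0,-0.01,0,0.02],[0,0,-0.005,0,0.02],[0,0,0,0,0.02],[0,0,0,0,0.02]]}'
```

```text
time: 18.05
ee_pos: [0.6274, -0.145, 0.0894]
tool_rot: [3.141, 0.0, -1.035]
wrist_force: [0.4, 0.3, -1.1]
finger_gap: 0.292
finger_force: 59.5
time: 18.55
ee_pos: [0.6282, -0.1449, 0.0551]
tool_rot: [-3.141, -0.001, -1.035]
wrist_force: [-0.6, -0.5, -1.2]
finger_gap: 0.298
finger_force: 59.5
```

```bash
python3 -m handwheel '{"moves":[[0,0,-0.008,0,0.02],[0,0,-0.004,0,0.02],[0,0,-0.003,0,0.02],[0,0,0,0,0.02],[0,0,0,0,0.02]]}'; python3 -m handwheel '{"moves":[[0,0,0,0,0.05],[0,0,0,0,0.05],[0,0,0,0,0.05],[0,0,0,0,0.05],[0,0,0.03,0,0.05],[0,0,0.04,0,0.05],[0,0,0.025,0,0.05]]}'; python3 -m handwheel '{"moves":[[-0.033,-0.018,0,0,0.075],[-0.033,-0.018,0,0,0.075],[-0.033,-0.018,0,0,0.075],[-0.033,-0.018,0,0,0.075],[-0.033,-0.018,0,0,0.075],[-0.033,-0.018,0,0,0.075],[-0.033,-0.018,0,0,0.075],[-0.034,-0.016,0,0,0.075],[0,0,-0.02,0,0.075],[0,0,-0.01,0,0.075],[0,0,0,0,0.075],[0,0,0,0,0.075]]}'
```

```text
time: 19.05
ee_pos: [0.6277, -0.1449, 0.0403]
tool_rot: [3.141, -0.0, -1.035]
wrist_force: [-4.4, 1.4, 8.1]
finger_gap: 0.294
finger_force: 60.8
time: 19.75
ee_pos: [0.6286, -0.1451, 0.1368]
tool_rot: [-3.14, -0.002, -1.035]
wrist_force: [0.3, -0.7, 0.0]
finger_gap: 0.584
finger_force: 0.0
time: 20.95
ee_pos: [0.3634, -0.2868, 0.1043]
tool_rot: [3.141, 0.0, -1.034]
wrist_force: [0.5, -0.1, -0.3]
finger_gap: 0.877
finger_force: 0.0
```

```bash
python3 -m handwheel '{"moves":[[-0.001,0,-0.03,0,0.075],[0,0,-0.025,0,0.075],[0,0,-0.014,0,0.075],[0,0,-0.005,0,0.075],[0,0,0,0,0.075],[0,0,0,0,0.035],[0,0,0,0,0.035],[0,0,0,0,0.035],[0,0,0,0,0.035],[0,0,0,0,0.035]]}' 40; python3 -m handwheel '{"moves":[[0,0,0.03,0,0.035],[0,0,0.03,0,0.035],[0.014,0.003,0.035,0,0.035],[0.032,0.009,0,0,0.035],[0.032,0.009,0,0,0.035],[0.032,0.009,0,0,0.035],[0.033,0.009,0,0,0.035],[0.033,0.009,0,0,0.035],[0.033,0.009,0,0,0.035],[0.033,0.009,0,0,0.035],[0,0,-0.02,0,0.035],[0,0,0,0,0.035]]}'
```

```text
time: 21.95
ee_pos: [0.3625, -0.2871, 0.0315]
tool_rot: [-3.14, -0.002, -1.035]
wrist_force: [-1.5, 1.6, 6.1]
finger_gap: 0.501
finger_force: 39.9
time: 23.15
ee_pos: [0.6027, -0.2201, 0.1031]
tool_rot: [3.139, 0.003, -1.035]
wrist_force: [-1.2, 0.5, -1.6]
finger_gap: 0.496
finger_force: 41.1
```

```bash
python3 -m handwheel '{"moves":[[0.001,-0.001,-0.025,0,0.035],[0,0,-0.02,0,0.035],[0,0,-0.01,0,0.035],[0,0,0,0,0.035],[0,0,0,0,0.035]]}'
```

```text
time: 23.65
ee_pos: [0.605, -0.2222, 0.0514]
tool_rot: [-3.141, -0.001, -1.035]
wrist_force: [0.3, -0.1, 0.8]
finger_gap: 0.495
finger_force: 41.1
```

```bash
python3 -m handwheel '{"moves":[[0,0,-0.008,0,0.035],[0,0,-0.004,0,0.035],[0,0,-0.003,0,0.035],[0,0,0,0,0.035],[0,0,0,0,0.035]]}';python3 -m handwheel '{"moves":[[0,0,0,0,0.06],[0,0,0,0,0.06],[0,0,0,0,0.06],[0,0,0,0,0.06],[0,0,0.03,0,0.06],[0,0,0.04,0,0.06],[0,0,0.04,0,0.06],[-0.04,0,0.04,0,0.06],[-0.04,-0.03,0.03,0,0.06],[-0.04,-0.03,0,0,0.06],[-0.03,-0.03,0,0,0.06],[0,-0.04,0,0,0.06]]}';python3 -m handwheel '{"moves":[[0,-0.04,0,0,0.06],[0,-0.04,0,0,0.06],[0,-0.04,0,0,0.06],[0,-0.04,0,0,0.06],[0,0,0,0,0.06],[0,0,0,0,0.06],[0,0,0,0,0.06]]}'
python3 - <<'E'
from workcell import r
import cv2
a=r.get_image("top")[120:330,100:540];b=r.get_image("scene")[140:380,80:580]
cv2.imwrite("pics/end.png",cv2.vconcat([cv2.resize(a,(600,290)),cv2.resize(b,(600,290))])[:,:,::-1])
E
```

```text
time: 24.15
ee_pos: [0.6048, -0.2219, 0.0366]
tool_rot: [-3.141, -0.0, -1.035]
wrist_force: [-3.9, 1.6, 9.9]
finger_gap: 0.495
finger_force: 42.1
time: 25.35
ee_pos: [0.4619, -0.3476, 0.2077]
tool_rot: [-3.14, -0.0, -1.035]
wrist_force: [2.2, -0.5, 0.8]
finger_gap: 0.703
finger_force: 0.0
time: 26.05
ee_pos: [0.4649, -0.5071, 0.2061]
tool_rot: [3.141, 0.001, -1.035]
wrist_force: [0.3, 0.9, 0.2]
finger_gap: 0.707
finger_force: 0.0
```

View pics/end.png

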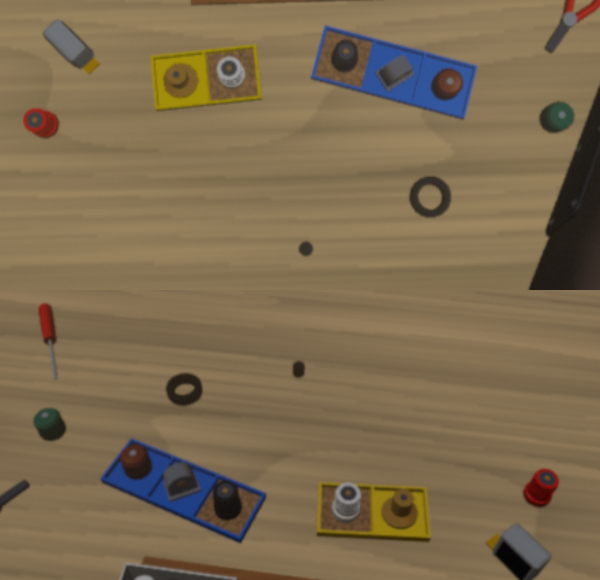

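All five parts stand upright near the centre of their compartments: blue tray black (345,55), bracket (397,72), walnut (447,84); yellow tray porcelain (231,72), brass (181,80). Red (40,122) and green (557,116) have not moved, and the arm is clear.

```bash
python3 -c "from workcell import r; print(r.job_done())"
```

```text
the job is handed in; nothing more can be done
None
```

Both lamp kits are made up and handed in at about 26 s: the last camera views show all five parts upright in their compartments and the red lampholder and green knob where they started, but the hand-in call returned no verdict.

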